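# Snap the dusting brush into its spring clips

## Robot

A 6-joint arm with a two-finger parallel gripper is mounted at the origin on a cart in front of the work surface, level with it; the furniture and walls round the work are solid. World frame = base frame: x ahead of the robot, y to its left, z up, the work surface at z = 0. Lengths are in mm, angles in rad, forces in N, time in s.
With the tool pointing down it reaches from about 325 to 925 mm from the base axis. Payload 3.1 kg.
Tool frame: the origin (TCP) lies at the very end of the fingers, on their centre line; the grasp point (between the pads) lies 19 mm behind it; z points along the fingers, y is the line along which they close (so a half turn about z gives the same grasp; the last joint's range is limited). The gripper opens to 85 mm and grips with 20 to 120 N. Pads are 22 mm wide; open, the fingers measure 114 mm over their backs; the gripper's body (76 mm by 85 mm) begins 54 mm behind the grasp point. The pads swing forward as they close: fully open they stand 13 mm farther back than shut.
Start: joints at [-1.299, 0.217, 1.613, -0, 1.311, -0.112], TCP at [234.051, -579.534, 231.3] pointing down, gripper open.
Joint ranges: [-2.75, 2.75], [-0.78, 2.1], [0.31, 2.55], [-1.13, 4.27], [0.13, 2.63], [-2.58, 2.58]. Speed limits (rad/s): [2.79, 2.79, 3.14, 3.14, 3.14, 3.14].

## Interface

Orientations are given as a rotation vector (axis times angle).
In Python, from station import read_state, viewer, workorder gives the robot as it stands.
- The arm moves only by the tool step_arm, never from a script. Its argument "commands" is a list of rows, each a list of 6 numbers: the shift along the tool's x, y, z normalised to -1 to 1, where 1 is 0.6 m, then the turn, a rotation vector about the tool's x, y, z normalised to -1 to 1, where 1 is pi/2 rad. In form: [[tx, ty, tz, wx, wy, wz], ...]. A call has 1 to 8 rows; each row is the pose to reach, as a shift and turn from the pose commanded when the call began, along the tool's axes at that moment; what a row does not reach only later rows make up. A row lasts 1/8 s, in which the tool goes at most 62.5 mm and 10.7 degrees, less where a joint would pass 70% of its speed; a pose out of reach is approached as far as the arm can. A call with a number of a shift or a turn outside -1 to 1 is refused whole. A call with a gripper value outside its range is refused whole. "jaw" is the closure, from -1 (fully open) to 1 (shut), set as the call begins (left out, the last holds). The fingers move at their own pace and stop on an object; the grip force is fixed at half the most. Time passes only in rows, so rows that repeat a pose let the fingers close. It gives the time, the measured TCP pose, the force, the opening and the grip force at its end, in the units of the state.
- read_state(): the state, without advancing time (a new reading comes with each control period).
- viewer.read_camera(name): name is "scene" or "top" or "wrist"; returns a dict with "pixels" (480x640x3 uint8, blue, green, red), "range_z" (480x640 float32, mm along the optical axis (not along the pixel's ray), 0 where there is no reading), "vfov" (degrees; the focal length in pixels is half the picture's height over the tangent of half this angle, whatever the lens; pixels are square), "cx", "cy" (the principal point, pixels), "dist_coeffs" ([k1, k2, p1, p2, k3] as OpenCV has them; the pictures are not rectified), "rvec" (rotation vector, rad) and "tvec" (3), from world to camera coordinates, as OpenCV has them. Camera axes: x right, y down, z forward; pixel columns grow to the right and rows downward; lengths in mm; the calibration is good to about 2 mm. A picture is of the moment at which its call begins.
- workorder.sign_off(): hands the job in; it is judged then, once.
The state is a dict: "t": time; "joint_positions": joint angles; "joint_vel": joint speeds; "effort": joint torques, N m; "position": TCP position; "orientation": TCP orientation; "ft_force": force on the tool from outside, world axes, zero at the start; "wrist_torque": the same for the moment, N m; "finger_gap": finger opening in mm; "grip_force": force on a finger pad.
Only numpy, scipy, OpenCV 4.12 (cv2) and the standard library are available. Lean on these libraries where they do the work, as an engineer would, in place of code of your own. Each camera call takes 0.05 s, during which the arm holds its last target. There are 200 camera calls.

## Task

Put the wooden dusting brush away in its holder, the aluminium bar with two spring clips that stands beside the green mat: lay it along the bar, about centred, across both clips and press it down until it snaps fully home in both, then stop pushing and let go. Either end of the brush may point either way. Do not lean hard on it once it is home, and leave the screwdriver and the pin vice where they lie.

Things in the scene. Friction and masses are not known exactly. Their poses are not given: they have to be found in the camera images.
- brush_mid (a point): Centre of the dusting brush: brown wooden handle, pale tip, 134 mm long, a 10 x 10 mm square bar to the touch, 20 g, lying on the green mat (2 mm thick, on the bench at height 0), so that the point is 5 mm above the mat. y runs along the brush. Grip it across its width at the middle. Keep the arm clear of the two hand tools hanging over the bench, just beyond the mat, 200 mm up.
- clip_seat (a point): Where brush_mid lies when home: over a fixed bar 140 (y) x 36 x 8 mm on the bench, its top 11 mm below this point. Steel clips 12 mm long at y = -36 and +36 mm; fingers fit between. Lips 8 mm above this point leave a 6 mm gap; a V mouth, 30 mm wide, rim at 28 mm, leads in. Merely laid in, the brush stays 14 to 18 mm high; pressed, it meets a peak of 8 to 16 N, then drops home on pads giving 4 N/mm.
- black_band_screwdriver: Slim metal watch screwdriver with a black band, 125 mm long and 12 mm thick, lying on the mat; to be left alone. Origin at the middle of its underside; y along it.
- metal_pin_vice: Bare metal pin vice (a slim pencil-like hand tool), 86 mm long and 11 mm thick, lying on the mat; to be left alone. Origin at the middle of its underside; y along it.
Not all that is in view belongs to the job. Of the things that look like the part that bears brush_mid, the smaller one is meant.

How it is judged:
By the outcome, as a careful person would: the job done as asked, in the order asked, and still so for the second after the job is handed in, with the robot touching nothing.
It also fails if it takes over 42 s, if anything falls off the work surface, if the arm or the gripper's body presses on something with over 40 N, if the wrist force passes 120 N, or if a joint passes its speed limit or range.

## Working session

There is one attempt and no reset: what is moved stays moved. The work goes in short steps, Python scripts to look and compute and a tool call to move; the robot and the scene stay as the last step left them, time stands still between calls to the robot, and variables do not carry over. Pictures are saved under pics/ and viewed, at most 10 in all, crops included, and the job is handed in when it is done.

Besides the shell and the picture viewer there is one more tool, called after "Request:" as name(argument=value, ...) on one line, values as JSON. step_arm: Moves the arm, as the interface text tells. Scaled input: -1 to 1 covers 0.6 m each way for a shift and pi/2 rad each way for a turn. Its arguments: {"type":"object","properties":{"commands":{"type":"array"},"jaw":{"type":"number"}},"required":["commands"]}

```bash
mkdir -p pics; cat > h.py <<'E'
import numpy as np, cv2, pickle
from station import read_state, viewer, workorder
def K(c):
    f=240/np.tan(np.radians(c["vfov"])/2); return np.array([[f,0,c["cx"]],[0,f,c["cy"]],[0,0,1.]])
def grab(n,tag):
    c=viewer.read_camera(n); cv2.imwrite(f"pics/{tag}.png",c["pixels"]); pickle.dump(c,open(f"pics/{tag}.pkl","wb")); return c
def load(tag): return pickle.load(open(f"pics/{tag}.pkl","rb"))
def RT(c): return cv2.Rodrigues(np.array(c["rvec"],float))[0],np.array(c["tvec"],float).ravel()
def ray(c,uv):
    R,t=RT(c); p=cv2.undistortPoints(np.array(uv,float).reshape(-1,1,2),K(c),np.array(c["dist_coeffs"],float)).reshape(-1,2)
    return -R.T@t,(np.c_[p,np.ones(len(p))])@R
def onplane(c,uv,z):
    o,d=ray(c,uv); return o+d*((z-o[2])/d[:,2])[:,None]
def cloud(c):
    v,u=np.mgrid[:480,:640]; uv=np.c_[u.ravel(),v.ravel()].astype(float)
    o,d=ray(c,uv); return (o+d*c["range_z"].ravel()[:,None]).reshape(480,640,3)
def proj(c,P): return cv2.projectPoints(np.array(P,float).reshape(-1,1,3),np.array(c["rvec"],float),np.array(c["tvec"],float),K(c),np.array(c["dist_coeffs"],float))[0].reshape(-1,2)
E
python3 - <<'E'
from h import *
for n in("scene","top"):
    c=grab(n,n+"0"); R,t=RT(c); print(n,c["vfov"],-R.T@t,c["dist_coeffs"])
print(read_state())
E
```

```text
scene 49.82888577443069 [  2.08849009 571.48086719 936.10873505] [-0.06212676  0.          0.          0.          0.        ]
top 56.858442261408044 [ 410.93618612    7.55988842 1169.46224331] [-0.04487426  0.          0.          0.          0.        ]
{'t': 0.1, 'joint_positions': array([-1.29921097e+00,  2.17734592e-01,  1.61480262e+00, -3.19023784e-05,
        1.31129678e+00, -1.12206880e-01]), 'joint_vel': array([-0.00126177, -0.00300309, -0.00327682,  0.00023828,  0.00114808,
        0.00059764]), 'effort': array([-4.41891998e-04, -3.98077834e+01, -3.04970455e+01, -1.84420246e-04,
        4.24682046e-03, -3.47237162e-06]), 'position': array([ 233.83034653, -578.80293684,  230.04907051]), 'orientation': array([-3.08173346e+00, -5.98753301e-01,  3.28296744e-04]), 'ft_force': array([-0.12870333,  0.9401953 ,  0.47479546]), 'wrist_torque': array([-0.05008414, -0.05189653,  0.03350624]), 'grip_force': 0.0, 'finger_gap': 85.2918833450255}
```

View pics/top0.png

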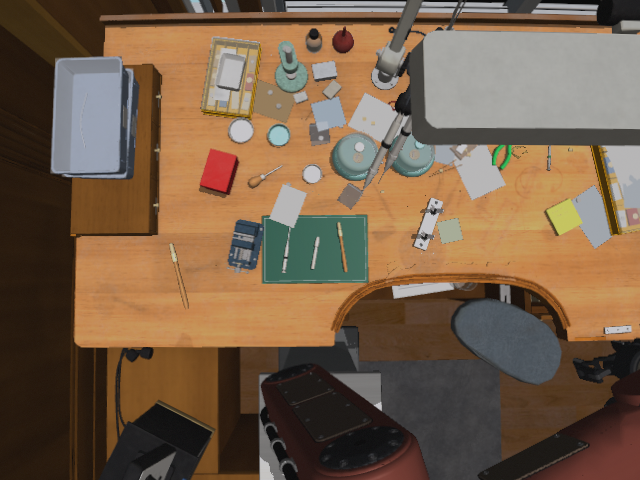

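View pics/scene0.png

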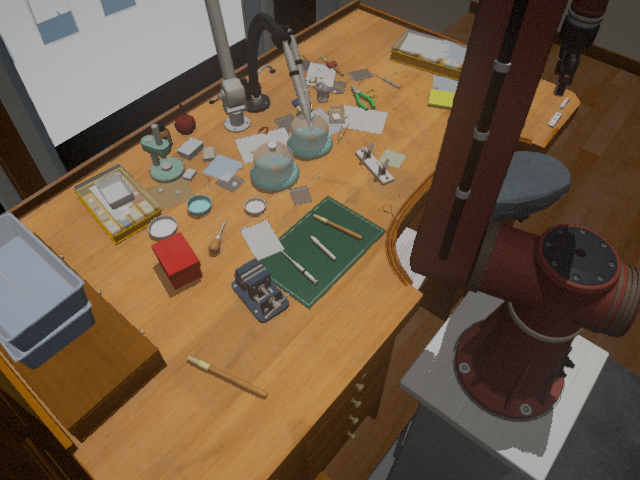

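The top view shows the mat at (315,249). There are two look-alike brushes: A at (342,247) on the mat, and B at (179,275), longer and lying on the bare bench. A fits, being smaller and on the mat. The pin vice is at (315,253) and the screwdriver at (287,250). The clip bar is at (428,224), and the hanging tools end near (368,187). A white bar at (618,329) is far from the mat, so it isn't the holder. I'll measure and confirm with a crop.

```bash
python3 - <<'E'
from h import *
c=load("top0"); im=c["pixels"]; hsv=cv2.cvtColor(im,cv2.COLOR_BGR2HSV)
a=cv2.resize(im[180:300,255:475],None,fx=3.6,fy=3.6,interpolation=cv2.INTER_CUBIC); cv2.imwrite("pics/crop1.png",a)
P=cloud(c)
def rect(mask,box,z,name):
    m=np.zeros_like(mask); x0,y0,x1,y1=box; m[y0:y1,x0:x1]=mask[y0:y1,x0:x1]
    cs=cv2.findContours(m,cv2.RETR_EXTERNAL,cv2.CHAIN_APPROX_NONE)[0]
    k=max(cs,key=cv2.contourArea).reshape(-1,2); w=onplane(c,k,z)[:,:2].astype(np.float32)
    (cx,cy),s,an=cv2.minAreaRect(w); q=cv2.boxPoints(((cx,cy),s,an)); e=[q[1]-q[0],q[2]-q[1]]; l=max(e,key=np.linalg.norm)
    print(name,k.min(0),k.max(0),"centre",cx,cy,"size",s,"axis deg",np.degrees(np.arctan2(l[1],l[0])))
green=cv2.inRange(hsv,(65,60,20),(95,255,255))
rect(green,(255,205,375,290),2,"mat")
ng=cv2.bitwise_not(green)
rect(ng,(330,219,362,277),9,"brushA"); rect(ng,(305,230,325,275),8,"vice"); rect(ng,(278,225,297,277),8,"sd")
rect(cv2.inRange(hsv,(0,0,130),(180,70,255)),(405,190,447,255),8,"bar")
print(P[247,342],P[224,428],P[218,430]); 
# hanging things
m=(P[...,2]>100)&(c["range_z"]>0)&(P[...,0]>300)
for lo in(100,150,200,250):
    s=m&(P[...,2]<lo+50)&(P[...,1]<200)&(P[...,1]>-300); q=P[s]; print(lo,s.sum(),q.min(0) if s.any() else'',q.max(0) if s.any() else'')
# height relief near bar
s=P[190:255,400:455]; i=s[...,2]>15; print("clips", np.c_[np.argwhere(i)[:, ::-1]+[400,190],s[i].round(0)][:60])
E
```

```text
mat [262 215] [367 283] centre 475.76593017578125 10.674331665039062 size (277.43878173828125, 178.685546875) axis deg 89.955894
brushA [337 222] [347 272] centre 479.0260925292969 -61.11167526245117 size (133.36383056640625, 11.917984008789062) axis deg 7.323833
vice [311 236] [319 268] centre 466.16033935546875 9.95815658569336 size (12.444972038269043, 85.91191101074219) axis deg -10.893284
sd [281 225] [294 272] centre 476.40411376953125 81.63607788085938 size (21.504560470581055, 126.24773406982422) axis deg -6.496253
bar [418 212] [446 243] centre 530.66796875 -310.6847229003906 size (78.25846862792969, 71.76288604736328) axis deg 69.18027
[478.42962816 -60.97747507  11.97377969] [ 537.28191017 -290.08803104    7.91823173] [ 552.97836413 -295.36767119    9.93207186]
100 878 [ 709.07128696 -262.29320067  100.02296659] [1031.16446307   95.13450653  149.94110685]
150 1136 [ 612.12611365 -262.29320067  100.02296659] [1031.16446307   95.13450653  199.75854421]
200 1601 [ 567.65656924 -262.29320067  100.02296659] [1031.16446307   95.13450653  249.95438041]
250 2329 [ 567.65656924 -26
[... 1356 characters left out ...]
  41.]
 [ 442.  210.  569. -318.   46.]
 [ 443.  210.  569. -320.   47.]
 [ 431.  211.  570. -295.   23.]
 [ 432.  211.  569. -297.   28.]
 [ 433.  211.  569. -299.   29.]
 [ 436.  211.  569. -306.   31.]
 [ 437.  211.  568. -307.   37.]
 [ 438.  211.  568. -310.   36.]
 [ 439.  211.  568. -313.   35.]
 [ 440.  211.  568. -315.   38.]
 [ 441.  211.  567. -316.   42.]
 [ 442.  211.  566. -317.   49.]
 [ 443.  211.  566. -320.   47.]
 [ 436.  212.  566. -306.   30.]
 [ 437.  212.  566. -308.   33.]
 [ 438.  212.  565. -310.   36.]
 [ 439.  212.  565. -312.   39.]
 [ 440.  212.  565. -314.   40.]
 [ 441.  212.  564. -315.   45.]
 [ 442.  212.  564. -318.   45.]
 [ 432.  213.  565. -299.   19.]]
```

View pics/crop1.png

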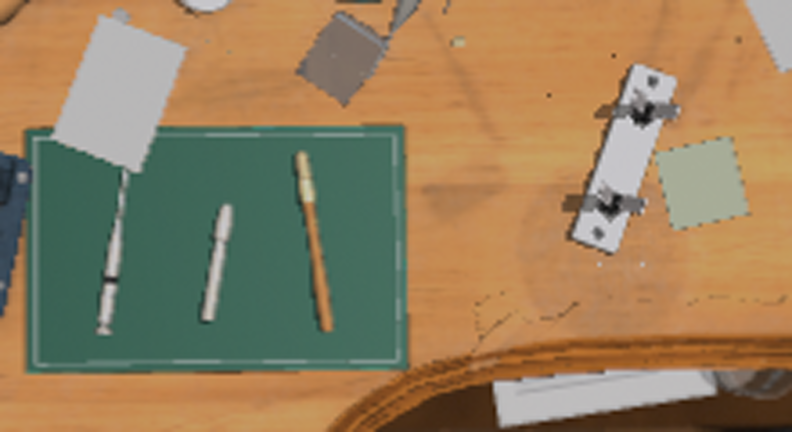

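The crop confirms brush A at (315,240): brown with a pale tip, measuring 133 x 12 mm at a top height of 12 mm, as described. The holder is at crop (623,158), with clips at (640,110) and (607,203). Next I'll refine the holder and map the overhead obstacles.

```bash
python3 - <<'E'
from h import *
c=load("top0"); im=c["pixels"]; P=cloud(c); hsv=cv2.cvtColor(im,cv2.COLOR_BGR2HSV)
X,Y,Z=P[...,0],P[...,1],P[...,2]
m=((Z>4)&(Z<13)&(hsv[...,1]<60)&(abs(X-537)<95)&(abs(Y+295)<60)).astype(np.uint8)
n,l,st,_=cv2.connectedComponentsWithStats(m); print(st)
v,u=np.nonzero(m); w=onplane(c,np.c_[u,v],8)[:,:2].astype(np.float32); print(cv2.minAreaRect(w),w.mean(0))
hi=(Z>30)&(Z<60)&(abs(X-537)<95)&(abs(Y+295)<60); q=P[hi]
for s in(q[:,0]>537,q[:,0]<537): print("clip",q[s].min(0).round(),q[s].max(0).round(),q[s].mean(0).round(1),cv2.minAreaRect(q[s][:,:2].astype(np.float32)))
ok=(c["range_z"]>0)
o=ok&(Z>60)&(Z<1000)&(X>300)
for y in range(-450,250,50):
    s=o&(Y>=y)&(Y<y+50); 
    if s.any():
        z=P[s]; print(y,[(int(a),int(z[(z[:,2]>=b)&(z[:,2]<b+100)][:,0].min())) for a,b in((b,b) for b in range(0,1000,100)) if ((z[:,2]>=b)&(z[:,2]<b+100)).any()])
E
```

```text
[[     0      0    640    480 306626]
 [   414    198     29     52    563]
 [   448    220      1      1      1]
 [   440    225      1      1      1]
 [   449    224      1      1      1]
 [   449    227      1      1      1]
 [   452    228      1      1      1]
 [   451    231      1      1      1]
 [   426    235      1      2      2]
 [   424    237      1      2      2]
 [   452    237      1      1      1]]
((530.2145385742188, -315.1783752441406), (90.58428192138672, 139.0290069580078), 70.07048797607422) [ 538.0329 -290.0268]
clip [ 564. -321.   31.] [ 582. -287.   49.] [ 571.8 -305.9   40. ] ((572.8001708984375, -304.0962829589844), (34.135581970214844, 11.300593376159668), 72.25782012939453)
clip [ 494. -294.   30.] [ 515. -261.   53.] [ 504.5 -279.7   40.2] ((505.21136474609375, -277.3971252441406), (33.50892639160156, 12.336091041564941), 68.0528564453125)
-400 [(0, 1033), (600, 565)]
-350 [(0, 1025), (100, 1018), (200, 1017), (600, 565)]
-300 [(0, 677), (100, 718), (200, 910), (300, 905), (600, 565)]
-250 [(0, 677), (100, 718), (200, 910), (300, 906), (600, 565)]
-200 [(0, 720), (100, 903), (200, 636), (300, 678), (600, 565)]
-150 [(0, 669), (100, 612), (200, 595), (300, 647), (600, 565)]
-100 [(0, 668), (100, 709), (200, 567)]
-50 [(0, 717)]
0 [(0, 1022)]
50 [(0, 921), (100, 934)]
150 [(0, 413)]
200 [(0, 443)]
```

```bash
cat >> h.py <<'E'
# commanded pose (x,y,z,yaw deg of tool x), tool z down
def row(cur,tgt):
    a=np.radians(cur[3]); d=np.array(tgt[:3])-np.array(cur[:3]); x=np.array([np.cos(a),np.sin(a),0]); y=np.array([np.sin(a),-np.cos(a),0])
    return np.round([d@x/600,d@y/600,-d[2]/600,0,0,-(tgt[3]-cur[3])/90],4).tolist()
def after(cur,r):
    a=np.radians(cur[3]); x=np.array([np.cos(a),np.sin(a),0]); y=np.array([np.sin(a),-np.cos(a),0]); r=np.array(r,float)
    p=np.array(cur[:3])+600*(r[0]*x+r[1]*y-r[2]*np.array([0,0,1])); return np.round([*p,cur[3]-90*r[5]],2).tolist()
E
python3 - <<'E'
from h import *
print(row([234.05,-579.53,231.3,22],[440,-300,220,8]))
E
```

```text
[0.4928, -0.3034, 0.0188, 0.0, 0.0, 0.1556]
```

Request:
step_arm(commands=[[0.49,-0.3,0.02,0,0,0.16],[0.49,-0.3,0.02,0,0,0.16],[0.49,-0.3,0.02,0,0,0.16],[0.49,-0.3,0.02,0,0,0.16],[0.49,-0.3,0.02,0,0,0.16],[0.49,-0.3,0.02,0,0,0.16],[0.49,-0.3,0.02,0,0,0.16],[0.49,-0.3,0.02,0,0,0.16]], jaw=-1)

```text
t: 1.1
position: [438.8, -302.8, 219.0]
orientation: [3.135, 0.208, -0.001]
ft_force: [0.6, -0.1, -0.1]
finger_gap: 85.6
grip_force: 0.0
```

```bash
python3 - <<'E'
from h import *
print(after([234.05,-579.53,231.3,22],[.49,-.3,.02,0,0,.16]))
s=read_state(); print(s["t"],s["position"],s["orientation"],s["joint_positions"],s["ft_force"])
c=grab("wrist","w1"); R,t=RT(c); print(-R.T@t,R[2],c["vfov"]); print(proj(c,[[539,-290.75,8],[479,-61,9]]))
E
```

```text
[439.21, -302.5, 219.3, 7.6]
1.1 [ 438.84874024 -302.81252507  218.99189817] [ 3.13460262e+00  2.08167968e-01 -1.27568345e-03] [-7.35290566e-01  3.26583563e-02  1.84143691e+00 -6.73396685e-04
  1.26800114e+00  7.03082096e-01] [ 0.59934917 -0.05323186 -0.14356029]
[ 508.56117952 -292.47135508  361.73930446] [-0.2715175  -0.03674893 -0.96173165] 61.7227063064014
[[319.05698232  88.78022024]
 [ 49.86750965 128.39563133]]
```

View pics/w1.png

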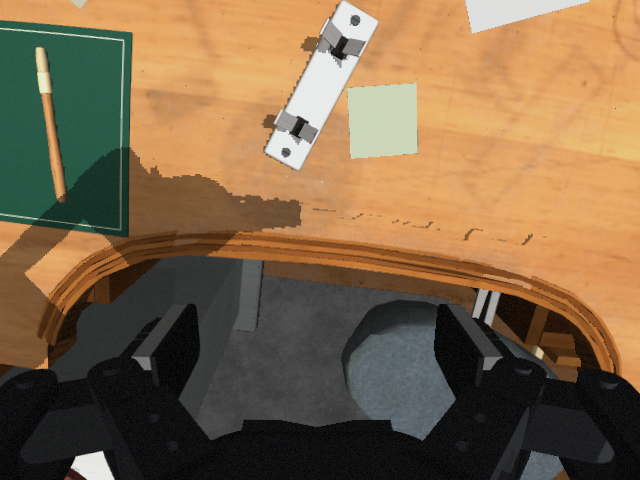

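The wrist view shows the bar with screws at (355,20) and (286,153) and clips at (342,45) and (297,126). The brush runs from (41,47) to (62,202). Both agree with the top-view predictions, which I'll refine now.

```bash
python3 - <<'E'
from h import *
c=load("w1"); hsv=cv2.cvtColor(c["pixels"],cv2.COLOR_BGR2HSV)
p=onplane(c,[[355,20],[286,153]],8); d=p[0]-p[1]; print("screws",p,p.mean(0),np.linalg.norm(d),np.degrees(np.arctan2(d[1],d[0])))
m=((hsv[...,1]<40)&(hsv[...,2]>190)).astype(np.uint8); m[:,:260]=0;m[:,382:]=0;m[175:]=0
k=np.argwhere(cv2.morphologyEx(m,cv2.MORPH_OPEN,np.ones((3,3),np.uint8)))[:, ::-1]; print("bar",cv2.minAreaRect(onplane(c,k,8)[:,:2].astype(np.float32)))
P=cloud(c); Z=P[...,2]; hi=(Z>38)&(Z<55)&(abs(P[...,0]-537)<60)&(abs(P[...,1]+290)<40); q=P[hi]
for s in(q[:,0]>537,q[:,0]<537):
    print("clip rim",s.sum(),cv2.minAreaRect(q[s][:,:2].astype(np.float32)))
b=((hsv[...,0]<40)&(hsv[...,2]>90)).astype(np.uint8); b[:,:25]=0;b[:,80:]=0;b[:35]=0;b[212:]=0
n,l,st,_=cv2.connectedComponentsWithStats(b); i=1+np.argmax(st[1:,4]); k=np.argwhere(l==i)[:, ::-1]; print(st[i],"brush",cv2.minAreaRect(onplane(c,k,10)[:,:2].astype(np.float32)))
print(row([439.21,-302.5,219.3,7.6],[479,-61,110,7.3]))
E
```

```text
screws [[ 595.7912704  -312.4025485     8.        ]
 [ 482.81271916 -269.4334593     8.        ]] [ 539.30199478 -290.9180039     8.        ] 120.87388331127886 -20.82329191636501
bar ((529.7151489257812, -317.4108581542969), (90.28974151611328, 137.5223388671875), 68.9432144165039)
clip rim 394 ((573.2593383789062, -303.5186462402344), (34.31725311279297, 12.157241821289062), 69.08528900146484)
clip rim 346 ((506.2936706542969, -277.5983581542969), (34.6273078918457, 11.896719932556152), 68.58562469482422)
[  35   46   31  156 1613] brush ((480.8708190917969, -62.04754638671875), (132.22152709960938, 11.608789443969727), 7.819997310638428)
[0.119, -0.3902, 0.1822, 0.0, 0.0, 0.0033]
```

```bash
python3 - <<'E'
from h import *
r=row([439.21,-302.5,219.3,7.6],[480,-61.5,100,7.5]); print(r)
E
```

```text
[0.1205, -0.3891, 0.1988, 0.0, 0.0, 0.0011]
```

Request:
step_arm(commands=[[0.12,-0.39,0.2,0,0,0],[0.12,-0.39,0.2,0,0,0],[0.12,-0.39,0.2,0,0,0],[0.12,-0.39,0.2,0,0,0],[0.12,-0.39,0.2,0,0,0],[0.12,-0.39,0.2,0,0,0],[0.12,-0.39,0.2,0,0,0],[0.12,-0.39,0.2,0,0,0]])

```text
t: 2.15
position: [480.5, -62.7, 100.3]
orientation: [3.134, 0.204, 0.003]
ft_force: [0.3, -0.3, 0.7]
finger_gap: 85.3
grip_force: 0.0
```

```bash
python3 - <<'E'
from h import *
cur=after([439.21,-302.5,219.3,7.6],[.12,-.39,.2,0,0,0]);print(cur, row(cur,[480,-61.5,4,7.6]))
c=grab("wrist","w2"); hsv=cv2.cvtColor(c["pixels"],cv2.COLOR_BGR2HSV)
g=cv2.inRange(hsv,(5,70,70),(28,255,255)); P=cloud(c)
m=(g>0)&(abs(P[...,0]-480)<75)&(abs(P[...,1]+61)<22)&(P[...,2]>5)&(P[...,2]<20)
k=np.argwhere(m)[:, ::-1]; print(m.sum(),k.min(0),k.max(0),cv2.minAreaRect(onplane(c,k,10)[:,:2].astype(np.float32)))
E
```

```text
[479.63, -61.03, 99.3, 7.6] [0.0005, 0.0009, 0.1588, 0.0, 0.0, -0.0]
2460 [306 133] [322 344] ((480.47918701171875, -60.46051788330078), (133.33042907714844, 9.47771167755127), 7.639861106872559)
```

Request:
step_arm(commands=[[0,0,0.05,0,0,0],[0,0,0.05,0,0,0],[0,0,0.1,0,0,0],[0,0,0.13,0,0,0],[0,0,0.15,0,0,0],[0,0,0.158,0,0,0],[0,0,0.158,0,0,0]], jaw=0)

```text
t: 3.08
position: [480.1, -61.3, 4.9]
orientation: [3.135, 0.208, 0.001]
ft_force: [-0.1, 0.1, 0.1]
finger_gap: 42.9
grip_force: 0.0
```

Request:
step_arm(commands=[[0,0,0,0,0,0],[0,0,0,0,0,0],[0,0,0,0,0,0],[0,0,0,0,0,0],[0,0,0,0,0,0],[0,0,0,0,0,0]], jaw=1)

```text
t: 3.82
position: [480.5, -61.3, 5.4]
orientation: [3.134, 0.208, 0.002]
ft_force: [-0.6, 0.1, 6.3]
finger_gap: 8.0
grip_force: 60.5
```

Gripped with a gap of 8.0 mm. I'll lift and check the hold.

Request:
step_arm(commands=[[0,0,-0.05,0,0,0],[0,0,-0.1,0,0,0],[0,0,-0.16,0,0,0],[0,0,-0.16,0,0,0],[0,0,-0.16,0,0,0]])

```text
t: 4.45
position: [479.0, -60.9, 99.7]
orientation: [-3.134, -0.208, 0.002]
ft_force: [-0.1, -0.0, -0.8]
finger_gap: 8.0
grip_force: 59.7
```

```bash
python3 - <<'E'
from h import *
s=read_state(); print(s["position"],s["ft_force"],s["finger_gap"],s["grip_force"])
c=grab("wrist","w3"); R,t=RT(c); 
c2=grab("scene","s3")
p=s["position"]; a=np.radians(7.6); e=np.array([np.cos(a),np.sin(a),0])
for cc in(c,c2): print(proj(cc,[p+[0,0,3]-67*e,p+[0,0,3],p+[0,0,3]+67*e]).round())
u,v=proj(c2,[p])[0].astype(int); A=cv2.resize(c2["pixels"][max(0,v-90):v+90,max(0,u-100):u+100],None,fx=2.6,fy=2.6); B=c["pixels"]
B=cv2.resize(B[60:480,200:440],(int(240*A.shape[0]/420),A.shape[0])); cv2.imwrite("pics/g3.png",np.hstack([A,B]))
E
```

```text
[478.98225405 -60.87442603  99.70021447] [-0.05728096 -0.04246958 -0.7511741 ] 8.01493860996856 59.73774075508118
[[319. 455.]
 [319. 317.]
 [319. 137.]]
[[364. 210.]
 [337. 198.]
 [312. 187.]]
```

View pics/g3.png

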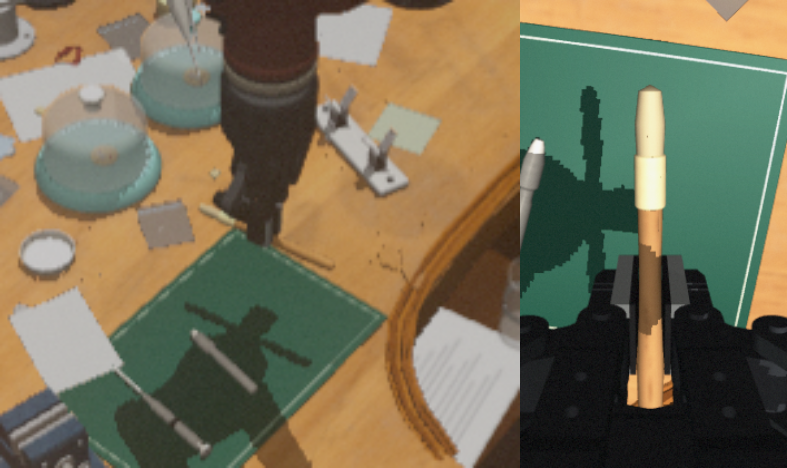

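The picture shows the brush held level between the pads (tip at wrist pixel ~(320,139), predicted 137), so it's centred. I'll check its height and tilt from depth, then plan the transfer.

```bash
python3 - <<'E'
from h import *
c=load("w3"); P=cloud(c); p=np.array([479,-60.9,99.7]); a=np.radians(7.6); e=np.array([np.cos(a),np.sin(a)])
q=P.reshape(-1,3)-p; al=q[:,:2]@e; la=q[:,:2]@[-e[1],e[0]]
for lo in range(-70,70,10):
    s=(al>lo)&(al<lo+10)&(abs(la)<8)&(abs(q[:,2])<25)
    if s.sum()>5: print(lo,s.sum(),np.percentile(q[s,2],[10,50,90]).round(1),np.median(la[s]).round(1),al[s].max().round(1))
cur=[479.63,-61.03,4.5+96,7.6]
w=[470,-250,100,-8]; print(row(cur,w)); print(row(w,[539.4,-290.7,75,-21.1]))
E
```

```text
-50 387 [4.  6.  7.1] 0.9 -40.1
-40 503 [4.2 6.1 7.1] 0.9 -30.0
-30 516 [3.8 5.9 7. ] 1.1 -20.0
-20 487 [4.  5.7 6.6] 0.9 -10.0
-10 588 [ 4.1  5.5 12. ] 0.9 -0.0
0 603 [3.6 5.2 7.1] 1.2 10.0
10 1130 [ 4.1  6.4 21.6] 0.1 20.0
20 573 [3.8 5.3 6.4] 0.8 30.0
30 758 [4.2 6.1 7.2] 1.2 40.0
40 783 [3.9 5.8 7.1] 0.8 50.0
50 777 [3.7 5.6 6.8] 1.2 60.0
60 446 [2.8 4.8 6. ] 1.2 67.2
[-0.0576, 0.3101, 0.0008, 0.0, 0.0, 0.1733]
[0.124, 0.0511, 0.0417, 0.0, 0.0, 0.1456]
```

Request:
step_arm(commands=[[-0.06,0.31,0,0,0,0.17],[-0.06,0.31,0,0,0,0.17],[-0.06,0.31,0,0,0,0.17],[-0.06,0.31,0,0,0,0.17],[-0.06,0.31,0,0,0,0.17],[-0.06,0.31,0,0,0,0.17]])

```text
t: 5.3
position: [468.0, -248.3, 99.4]
orientation: [-3.133, 0.209, 0.003]
ft_force: [0.8, -0.3, 0.2]
finger_gap: 7.6
grip_force: 59.7
```

```bash
python3 - <<'E'
from h import *
cur=after([479.63,-61.03,100.5,7.6],[-.06,.31,0,0,0,.17]); print(cur,row(cur,[539.4,-290.7,75,-21.1]))
E
```

```text
[468.55, -250.16, 100.5, -7.7] [0.1261, 0.0511, 0.0425, 0.0, 0.0, 0.1489]
```

Request:
step_arm(commands=[[0.126,0.051,0.042,0,0,0.149],[0.126,0.051,0.042,0,0,0.149],[0.126,0.051,0.042,0,0,0.149],[0.126,0.051,0.042,0,0,0.149],[0.126,0.051,0.042,0,0,0.149]])

```text
t: 5.92
position: [538.8, -289.7, 75.6]
orientation: [-3.089, 0.574, 0.001]
ft_force: [-0.2, -0.5, 0.8]
finger_gap: 7.6
grip_force: 59.7
```

```bash
python3 - <<'E'
from h import *
cur=after([468.55,-250.16,100.5,-7.7],[.126,.051,.042,0,0,.149]); print(cur)
s=read_state(); print(s["position"],s["orientation"])
c=grab("wrist","w4"); c2=grab("scene","s4"); t=grab("top","t4")
u,v=proj(c2,[[539,-290,40]])[0].astype(int); A=cv2.resize(c2["pixels"][max(0,v-80):v+80,u-80:u+80],(460,460),interpolation=cv2.INTER_CUBIC)
B=c["pixels"][60:480,180:460]; B=cv2.resize(B,(307,460)); cv2.imwrite("pics/g4.png",np.hstack([A,B]))
P=cloud(c); q=P[(P[...,2]>38)&(P[...,2]<53)&(abs(P[...,0]-539)<60)&(abs(P[...,1]+290)<40)]
for m in(q[:,0]>539,q[:,0]<539): print(m.sum(), cv2.minAreaRect(q[m][:,:2].astype(np.float32)) if m.sum()>5 else'')
E
```

```text
[539.37, -290.61, 75.3, -21.11]
[ 538.78339377 -289.66924794   75.62648795] [-3.08854382e+00  5.74092091e-01  5.93764430e-04]
1040 ((573.3016357421875, -303.35296630859375), (34.5450553894043, 12.299428939819336), 69.12326049804688)
0
```

View pics/g4.png

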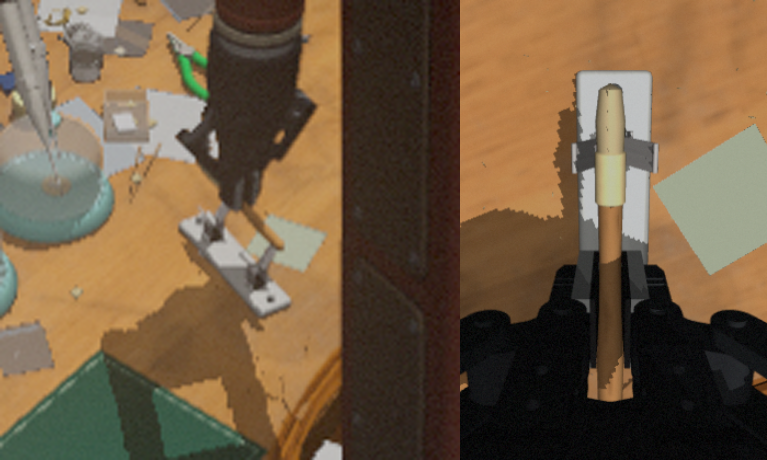

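The picture shows the brush lined up along the bar and centred in the V mouths. Lowering it.

Request:
step_arm(commands=[[0,0,0.03,0,0,0],[0,0,0.05,0,0,0],[0,0,0.058,0,0,0],[0,0,0.058,0,0,0]])

```text
t: 6.58
position: [538.8, -290.3, 39.4]
orientation: [-3.088, 0.576, 0.003]
ft_force: [0.8, -0.3, 0.4]
finger_gap: 7.6
grip_force: 59.7
```

Request:
step_arm(commands=[[0,0,0.005,0,0,0],[0,0,0.01,0,0,0],[0,0,0.01,0,0,0]])

```text
t: 6.95
position: [539.8, -291.6, 35.0]
orientation: [3.087, -0.575, 0.002]
ft_force: [-0.8, -2.1, 0.0]
finger_gap: 8.0
grip_force: 59.8
```

Request:
step_arm(commands=[[0,0,0.005,0,0,0],[0,0,0.005,0,0,0]])

```text
t: 7.2
position: [540.4, -291.6, 33.3]
orientation: [3.087, -0.576, 0.003]
ft_force: [-1.7, -0.3, 6.7]
finger_gap: 7.4
grip_force: 60.5
```

Request:
step_arm(commands=[[0,0,0.005,0,0,0],[0,0,0.005,0,0,0]])

```text
t: 7.45
position: [541.0, -292.0, 31.7]
orientation: [3.087, -0.575, 0.005]
ft_force: [-2.3, 0.3, 12.2]
finger_gap: 7.8
grip_force: 61.2
```

Request:
step_arm(commands=[[0,0,0.004,0,0,0],[0,0,0.004,0,0,0]])

```text
t: 7.7
position: [541.3, -292.1, 28.3]
orientation: [3.086, -0.575, 0.007]
ft_force: [-0.3, -1.9, 6.2]
finger_gap: 8.0
grip_force: 60.6
```

Request:
step_arm(commands=[[0,0,0.004,0,0,0],[0,0,0.004,0,0,0]])

```text
t: 7.95
position: [541.4, -292.1, 25.7]
orientation: [3.086, -0.575, 0.007]
ft_force: [-0.4, -1.8, 5.0]
finger_gap: 7.7
grip_force: 60.3
```

Request:
step_arm(commands=[[0,0,0.005,0,0,0],[0,0,0.005,0,0,0]])

```text
t: 8.2
position: [541.4, -292.2, 22.6]
orientation: [3.086, -0.576, 0.008]
ft_force: [1.3, -2.2, 4.5]
finger_gap: 8.1
grip_force: 60.3
```

Request:
step_arm(commands=[[0,0,0.005,0,0,0],[0,0,0.005,0,0,0]])

```text
t: 8.45
position: [539.2, -290.8, 17.4]
orientation: [3.088, -0.576, -0.0]
ft_force: [-0.1, -2.2, 1.1]
finger_gap: 8.5
grip_force: 59.9
```

It snapped through. One gentle press to confirm pad contact.

Request:
step_arm(commands=[[0,0,0.002,0,0,0],[0,0,0.003,0,0,0],[0,0,0.003,0,0,0]])

```text
t: 8.82
position: [539.2, -290.7, 16.3]
orientation: [3.088, -0.576, -0.001]
ft_force: [-0.8, -0.6, 6.0]
finger_gap: 8.4
grip_force: 60.4
```

Request:
step_arm(commands=[[0,0,-0.002,0,0,0],[0,0,-0.002,0,0,0]])

```text
t: 9.07
position: [539.3, -290.8, 17.1]
orientation: [3.088, -0.576, -0.0]
ft_force: [-1.6, -2.2, 3.1]
finger_gap: 7.7
grip_force: 60.2
```

Request:
step_arm(commands=[[0,0,0,0,0,0],[0,0,0,0,0,0],[0,0,0,0,0,0],[0,0,0,0,0,0]], jaw=0)

```text
t: 9.57
position: [539.3, -290.4, 16.8]
orientation: [-3.088, 0.576, 0.001]
ft_force: [-0.2, 0.1, 0.3]
finger_gap: 42.4
grip_force: 0.0
```

Request:
step_arm(commands=[[0,0,-0.05,0,0,0],[0,0,-0.12,0,0,0],[0,0,-0.2,0,0,0],[-0.1,0,-0.2,0,0,0],[-0.15,0,-0.2,0,0,0],[-0.15,0,-0.2,0,0,0],[-0.15,0,-0.2,0,0,0]])

```text
t: 10.45
position: [456.3, -258.7, 137.6]
orientation: [3.088, -0.576, 0.003]
ft_force: [-0.7, -0.1, 0.1]
finger_gap: 42.8
grip_force: 0.0
```

```bash
python3 - <<'E'
from h import *
s=read_state(); print(s["t"],s["position"],s["ft_force"])
c=grab("wrist","w5"); P=cloud(c); a=np.radians(-21.1); e=np.array([np.cos(a),np.sin(a)])
q=P.reshape(-1,3)-[539.4,-290.7,0]; al=q[:,:2]@e; la=q[:,:2]@[-e[1],e[0]]
for lo in range(-80,80,10):
    m=(al>lo)&(al<lo+10)&(abs(la)<4)&(q[:,2]>13)&(q[:,2]<60)
    if m.sum()>5: print(lo,m.sum(),np.percentile(q[m,2],[50,90]).round(1),al[m].min().round(1),al[m].max().round(1))
u,v=proj(c,[[539,-290,20]])[0].astype(int); print(u,v)
B=c["pixels"][max(0,v-130):v+130,max(0,u-130):u+130]; cv2.imwrite("pics/g5.png",cv2.resize(B,None,fx=2,fy=2,interpolation=cv2.INTER_CUBIC))
E
```

```text
10.45 [ 456.27277425 -258.73347352  137.57037334] [-0.66303585 -0.0664504   0.05439159]
-70 114 [23.  24.2] -67.5 -60.0
-60 172 [23.5 24.6] -59.9 -50.1
-50 189 [23.7 25.2] -49.8 -40.1
-40 212 [24.4 29.6] -39.8 -30.0
-30 197 [23.4 24.4] -29.9 -20.5
-20 202 [22.9 24.1] -19.9 -10.3
-10 195 [22.7 23.8] -9.8 -0.1
0 186 [22.6 23.6] 0.2 10.0
10 207 [22.6 23.8] 10.0 19.9
20 222 [23.  24.4] 20.0 30.0
30 257 [24.3 29.4] 30.0 40.0
40 232 [23.6 25.1] 40.0 50.0
50 81 [23.1 24.4] 50.0 53.7
317 95
```

View pics/g5.png

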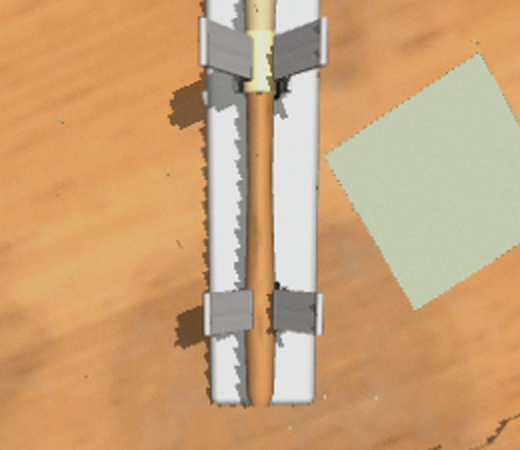

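The picture shows the brush lying under the lips of both clips, at crop (262,50) and (262,312), and level. Its top is at about 24 mm along its length, which matches a home height of 19 + 5. The near end is at -67.5 mm, so it's centred. The arm is clear, so I'm handing in.

```bash
python3 -c "
from station import workorder
print(workorder.sign_off())"
```

```text
the job is handed in; nothing more can be done
None
```

The dusting brush is snapped home, level and centred, in both clips of the holder; the gripper has let go and is clear, the screwdriver and pin vice were not touched, and the job is handed in at about 10.5 s.

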